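# Fold the clamp strap over the specimen and start its wing screw

### The job

Fold the specimen clamp's hinged strap right over until it lies shut across the rock, so that the face with the wing screw is on top. Then turn the screw backward (anticlockwise from above) until it drops as the threads find each other, turn it forward (clockwise) one full turn from there, no more, and finish still gripping the wing so that the screw is held just started. The rock stays where it lies.

Things in the scene. Friction and masses are not known exactly. Their poses are not given: they have to be found in the camera images.
- clamp: Specimen clamp fixed to the table: dark steel plate 190 x 70 x 12 mm, long along its x. Origin: centre of its underside, z up. Hinge cheeks at its +x end (63 mm wide, 59 mm high). 15 mm from the origin toward -x stands the threaded boss: an upright aluminium tube 38 mm across, its top 36 mm above the table. A rock lies between boss and hinge.
- strap_hinge (a point): Point on the strap's hinge axis, in the clamp's frame at (75, 0, 46) mm. The hinge axis runs along the clamp's y.
- strap (a joint): Angle of the hinged strap, rad: 0 = shut, level along the clamp's -x over rock and boss (hard stop); it starts folded back by 2.0 to 2.4, past upright, leaning over the hinge end. Stiff, stays where left; about 5 N at its tip moves it. Aluminium bar 40 mm wide, 8 mm thick, reaching 145 mm from the hinge axis, round end; when shut its upper face is 50 mm above the table.
- strap_tab (a point): Middle of the bare end of the strap, on the face that is uppermost when shut, 130 mm from the hinge axis. Beyond the screw's wing nothing stands on this face; it may be pushed here.
- wing (a point): Centre of the screw's wing, on the screw axis: upright flat steel bar 38 mm long (y), 11 mm thick (x), 26 mm tall (13 mm above and below this point), on a 16 mm stem. The screw is captive in the strap 90 mm from the hinge axis, wing on the face that is uppermost when shut, then upright over the boss. Strap shut and screw_depth 0: this point is 83 mm above the table.
- wing_screw: The wing screw as a whole (wing and stem, about 0.18 kg), same axes as wing; origin 37 mm below the wing's centre along its axis. Its own weight slides it freely to and fro in the strap (so it shifts while the strap is folded over) and it turns freely (under 0.02 N m).
- screw_turn (a joint): Turn of the screw, rad, growing forward (clockwise from above when the strap is shut), without stops. It starts between -0.3 and 0.3; at 0 the wing lies across the strap. Where the thread begins differs from run to run: the drop comes after about 0.5 to 2.3 rad of backward turning.
- screw_depth (a joint): How far the screw has gone down, m (-0.002 to 0.019). 0 = resting on the highest point of the boss's thread. Right-hand thread, one start, pitch 7 mm: climbs backward, sinks forward, by its own weight if only turned. Strap shut it starts at 0.0005 to 0.0025; the drop is from 0 to 0.007 if the grip lets it slide; one forward turn later it is at 0.014.
- specimen: Grey rock about 30 x 36 x 21 mm, loose on the clamp's plate between boss and hinge, origin at the centre of its underside. Leave it there.
Things that resemble listed ones, but are neither listed nor needed, are in the scene too. Leave any blue or yellow look-alike of the specimen alone.

How it is judged:
By the outcome, as a careful person would: the job done as asked, in the order asked, and still so for the second after the job is handed in, while the arm keeps its last pose, push and grip.
It also fails if it takes over 72 s, if anything falls off the work surface, if the arm or the gripper's body presses on something with over 40 N, if the wrist force passes 120 N, or if a joint passes its speed limit or range.

### The arm

A 6-joint arm with a two-finger parallel gripper is mounted at the origin on a cart in front of the work surface, level with it; the furniture and walls round the work are solid. World frame = base frame: x ahead of the robot, y to its left, z up, the work surface at z = 0. Lengths are in m, angles in rad, forces in N, time in s.
With the tool pointing down it reaches from about 0.275 to 0.725 m from the base axis. Payload 15.9 kg.
Tool frame: the origin (TCP) lies between the finger pads; the fingertips stand 25 mm ahead of it and the grasp point (between the pads) lies 6 mm ahead of it (manip.nose_length is the z of the fingertips in the tool frame, in m); z points along the fingers, x is the direction in which the jaws open and shut, and the axes are right-handed (so a half turn about z gives the same grasp; the last joint's range is limited). The gripper opens to 85 mm and grips with 20 to 120 N. Pads are 22 mm wide; open, the fingers measure 114 mm over their backs; the gripper's body (76 mm by 85 mm) begins 54 mm behind the grasp point. The pads swing forward as they close: fully open they stand 13 mm farther back than shut.
Start: joints at [1.314, 0.213, -0.034, 1.323, 0, 1.571], TCP at [0.127, 0.484, 0.256] pointing down, gripper open.
Joint ranges: [-2.98, 2.98], [-0.74, 1.72], [-1.14, 1.35], [-2.1, 2.04], [-1.57, 1.44], [-3.14, 3.14]. Speed limits (rad/s): [1.89, 1.89, 2.39, 2.57, 3.14, 3.14].

### API

Orientations are given as a unit quaternion [x, y, z, w].
In Python, from cell import manip, eyes gives the robot as it stands.
- The arm moves only by the tool arm_command, never from a script. Its argument "series" is a list of rows, each a list of 5 numbers: the shift along the tool's x, y, z in cm, then the turn about the tool's z in degrees, then the gripper command: -1 is fully open, 1 is shut, values between are in proportion. A call has 1 to 12 rows; each row is the pose to reach, as a shift and turn from the pose commanded when the call began, along the tool's axes at that moment; what a row does not reach only later rows make up. A row lasts 1/12 s, in which the tool goes at most 41.7 mm and 7.16 degrees, less where a joint would pass 70% of its speed; a pose out of reach is approached as far as the arm can. A call with a gripper value outside its range is refused whole. The fingers move at their own pace and stop on an object; "force" is the grip in N (left out, the last holds). Time passes only in rows, so rows that repeat a pose let the fingers close. It gives the time, the measured TCP pose, the force and the opening at its end, in the units of the state.
- manip.state(): the state, without advancing time (a new reading comes with each control period).
- eyes.read_camera(name): name is "side" or "top"; returns a dict with "pixels" (400x640x3 uint8, red, green, blue), "K" (3x3 intrinsics, pixels), "origin" and "orientation" of the camera in the world. Camera axes: x right, y up, looking along -z (the intrinsics and any distortion apply to the point x, -y, -z); pixel columns grow to the right and rows downward; lengths in m; the calibration is good to about 2 mm. A picture is of the moment at which its call begins. There is no depth.
- manip.hand_in(): hands the job in, once; it reports no verdict.
The state is a dict: "time_s": time; "joint_positions": joint angles; "dq": joint speeds; "effort": joint torques, N m; "tcp_pos": TCP position; "orientation": TCP orientation; "contact_force": force on the tool from outside, world axes, zero at the start; "ft_torque": the same for the moment, N m; "width": finger opening in m.
Only numpy, scipy, OpenCV 4.12 (cv2) and the standard library are available. Lean on these libraries where they do the work, as an engineer would, in place of code of your own. Each camera call takes 0.05 s, during which the arm holds its last target.

## Working session

There is one attempt and no reset: what is moved stays moved. The work goes in short steps, Python scripts to look and compute and a tool call to move; the robot and the scene stay as the last step left them, time stands still between calls to the robot, and variables do not carry over. Pictures are saved under pics/ and viewed, and the job is handed in when it is done.

Besides the shell and the picture viewer there is one more tool, called by a JSON object that holds its "fn" and its "kwargs". arm_command: Moves the arm, as the interface text tells. Its arguments: {"type":"object","properties":{"series":{"type":"array","items":{"type":"array","items":{"type":"number"}}},"force":{"type":"number"}},"required":["series"]}

```bash
ls; mkdir -p pics
python3 - <<'E'
from cell import manip, eyes
import cv2
print(manip.state(), manip.nose_length)
for n in("side","top"):
    c=eyes.read_camera(n); cv2.imwrite(f"pics/{n}0.png",c["pixels"][:,:,::-1]); print(n,c["K"],c["origin"],c["orientation"],[k for k in c])
E
```

```text
pics
{'time_s': 0.0, 'joint_positions': array([ 1.31402468e+00,  2.13322452e-01, -3.50825167e-02,  1.32348621e+00,
        1.60296794e-05,  1.57078509e+00]), 'dq': array([ 0.00021495, -0.0002939 , -0.00063646, -0.00159861, -0.00059408,
        0.00108269]), 'effort': array([-4.06199906e-03, -6.86165857e+01,  4.87118626e+01,  1.72775454e-02,
       -1.24683443e-04,  4.52741375e-06]), 'tcp_pos': array([0.1268942 , 0.48330021, 0.25582369]), 'orientation': array([ 7.91816940e-01,  6.10758245e-01, -4.38359361e-04,  3.27993245e-04]), 'contact_force': array([-0.13159778, -0.45841025, -0.02398182]), 'ft_torque': array([ 0.02467191, -0.01864247, -0.04277054]), 'width': 0.08525892350783917} 0.025
side [[514.87472288   0.         325.70454886]
 [  0.         514.87472288 198.46159542]
 [  0.           0.           1.        ]] [ 0.42384248 -0.61118273  0.66258721] [ 0.45381832 -0.00358534 -0.02205576  0.89081402] ['pixels', 'K', 'origin', 'orientation']
top [[520.94276956   0.         323.84530537]
 [  0.         520.94276956 195.96342184]
 [  0.           0.           1.        ]] [0.41379259 0.20196496 1.00542174] [-0.01885753  0.02119016  0.71207066 -0.70153457] ['pixels', 'K', 'origin', 'orientation']
```

View pics/side0.png

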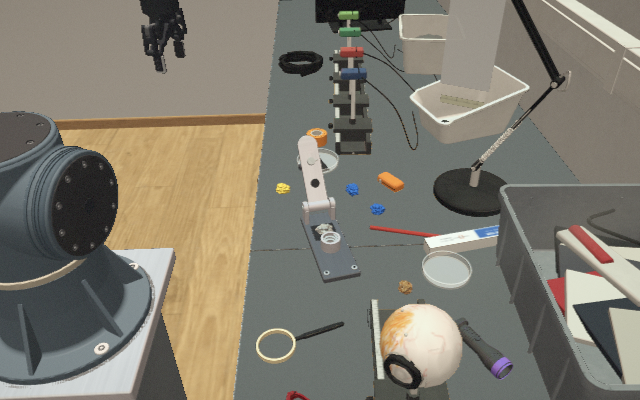

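View pics/top0.png

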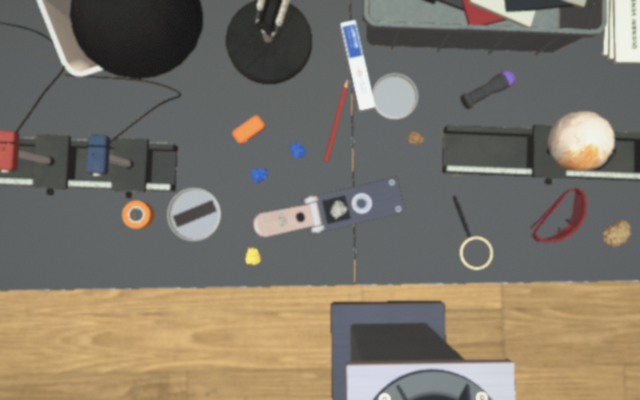

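```bash
cat > h.py <<'E'
import numpy as np, cv2
from scipy.spatial.transform import Rotation as R
from cell import manip, eyes
def cam(n):
    c=eyes.read_camera(n); c["R"]=R.from_quat(c["orientation"]).as_matrix(); return c
def proj(c,P):
    P=np.atleast_2d(P); q=(P-c["origin"])@c["R"]; q=q*[1,-1,-1]; q=q@c["K"].T; return q[:,:2]/q[:,2:]
def ray(c,uv):
    d=np.linalg.inv(c["K"])@[uv[0],uv[1],1]; d=c["R"]@(d*[1,-1,-1]); return d/np.linalg.norm(d)
def onz(c,uv,z):
    d=ray(c,uv); o=c["origin"]; return o+d*(z-o[2])/d[2]
def tri(c1,u1,c2,u2):
    A=[];b=[]
    for c,u in((c1,u1),(c2,u2)):
        d=ray(c,u); M=np.eye(3)-np.outer(d,d); A.append(M); b.append(M@c["origin"])
    p=np.linalg.solve(sum(A),sum(b)); return p,[np.linalg.norm(a@p-q) for a,q in zip(A,b)]
def crop(c,x0,y0,w,h,s,f):
    cv2.imwrite(f,cv2.resize(c["pixels"][y0:y0+h,x0:x0+w,::-1],None,fx=s,fy=s,interpolation=cv2.INTER_CUBIC))
E
python3 - <<'E'
from h import *
a=cam("top");b=cam("side")
crop(a,240,165,180,90,4.4,"pics/t1.png")
crop(b,270,120,120,170,3.5,"pics/s1.png")
E
```

```text
(no output)
```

View pics/t1.png

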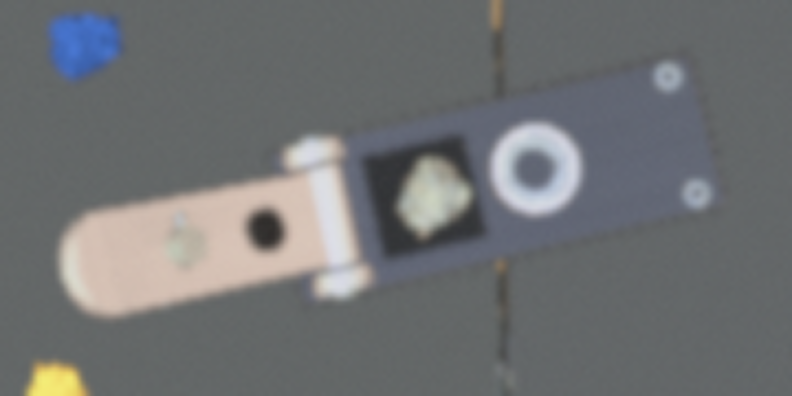

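View pics/s1.png

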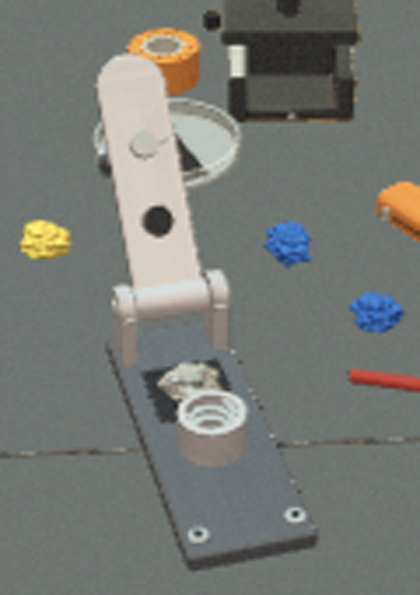

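Run:
```python
from h import *
a=cam("top");b=cam("side")
T=lambda x,y:(240+(x+.5)/4.4-.5,165+(y+.5)/4.4-.5)
S=lambda x,y:(270+(x+.5)/3.5-.5,120+(y+.5)/3.5-.5)
print("boss",onz(a,T(536,169),.036),onz(b,S(213,412),.036),tri(a,T(536,169),b,S(213,412)))
s=[onz(a,T(*p),.012) for p in((667,77),(697,193))]; print("scr",s, [onz(b,S(*p),.012) for p in((295,515),(198,535))])
h=[onz(a,T(*p),.059) for p in((313,150),(342,282))]; print("hinge",h)
print("corn",[onz(a,T(*p),.012) for p in((690,55),(718,200))],[onz(b,S(*p),.012) for p in((317,538),(188,565))])
print("screw end tri",tri(a,T(185,240),b,S(144,144)))
print("hole",tri(a,T(266,230),b,S(158,221)))
print("rock",onz(a,T(432,196),.025))
print("tip",tri(a,T(62,262),b,S(128,57)))
```

```text
boss [0.45452963 0.12854017 0.036     ] [0.45567721 0.12574308 0.036     ] (array([0.45520773, 0.12836382, 0.03375035]), [np.float64(0.0005830616556659913), np.float64(0.000583061655665991)])
scr [array([0.49473027, 0.06897845, 0.012     ]), array([0.4440847 , 0.05709033, 0.012     ])] [array([0.49523097, 0.06931055, 0.012     ]), array([0.44435902, 0.05744534, 0.012     ])]
hinge [array([0.46279367, 0.22233192, 0.059     ]), array([0.40815572, 0.21112253, 0.059     ])]
corn [array([0.50418408, 0.0587526 , 0.012     ]), array([0.44091362, 0.04805146, 0.012     ])] [array([0.5049768 , 0.05183285, 0.012     ]), array([0.43840768, 0.03632914, 0.012     ])]
screw end tri (array([0.42480056, 0.27120228, 0.11562245]), [np.float64(0.0008578709202828595), np.float64(0.0008578709202828598)])
hole (array([0.42999492, 0.24118137, 0.08225516]), [np.float64(0.00035825840623651857), np.float64(0.0003582584062364626)])
rock [0.44409404 0.17242723 0.025     ]
tip (array([0.41707938, 0.31460629, 0.14855228]), [np.float64(0.0006248874477011412), np.float64(0.0006248874477011412)])
```

{"fn": "arm_command", "kwargs": {"series": [[-0.5, 2.5, 0, 5, 1], [-1, 5, 0, 10, 1], [-1.6, 7.5, 0, 16, 1], [-2.1, 10, 0, 21, 1], [-2.7, 13, 0, 26, 1], [-3.2, 15.5, 0, 32, 1], [-3.8, 18, 0, 37, 1], [-4.3, 20.5, 0, 42, 1], [-4.8, 23, 0, 47, 1], [-5.4, 25.5, 0, 52, 1], [-5.9, 28, 0, 58, 1], [-6.4, 30.6, 0, 62.8, 1]]}}

```text
time_s: 1.3
tcp_pos: [0.4077, 0.3432, 0.2563]
orientation: [0.994, 0.106, -0.0, -0.0]
contact_force: [-0.2, 0.4, 0.4]
width: 0.0001
```

```bash
cat >> h.py <<'E'
PSI=np.radians(102.5); XH=np.array([np.cos(PSI),np.sin(PSI)]); YH=np.array([-XH[1],XH[0]])
H=np.array([.4355,.2154])
def st():
    s=manip.state(); Rt=R.from_quat(s["orientation"]).as_matrix(); p=s["tcp_pos"]
    d=p[:2]-H
    print("t %.2f"%s["time_s"],"tcp",p.round(4),"toolx ang %.1f"%np.degrees(np.arctan2(Rt[1,0],Rt[0,0])),"u %.1f v %.1f tipz %.1f (mm)"%(-1e3*d@XH,1e3*d@YH,1e3*(p[2]-.025)),"F",s["contact_force"].round(1),"M",s["ft_torque"].round(2),"w %.1f"%(1e3*s["width"]),"q",s["joint_positions"].round(2), "tilt", Rt[:,2].round(4))
    return s,Rt
E
python3 -c "
from h import *
st()"
```

```text
t 1.30 tcp [0.4077 0.3432 0.2563] toolx ang 12.2 u -130.8 v -0.5 tipz 231.3 (mm) F [-0.2  0.4  0.4] M [ 0.04 -0.01  0.02] w 0.1 q [0.7  0.28 0.05 1.34 0.   2.06] tilt [-0.  0. -1.]
```

{"fn": "arm_command", "kwargs": {"series": [[0, 0, 2.5, 0, 1], [0, 0, 5, 0, 1], [0, 0, 7.5, 0, 1], [0, 0, 9.5, 0, 1], [0, 0, 10.4, 0, 1], [0, 0, 10.4, 0, 1]]}}

```text
time_s: 1.8
tcp_pos: [0.4059, 0.3433, 0.1506]
orientation: [0.994, 0.109, -0.001, 0.001]
contact_force: [-0.5, 0.6, -0.5]
width: -0.0002
```

```bash
python3 -c "
from h import *
st()
crop(cam('side'),230,50,160,180,3.3,'pics/s2.png')"
```

```text
t 1.80 tcp [0.4059 0.3433 0.1506] toolx ang 12.5 u -131.2 v 1.3 tipz 125.6 (mm) F [-0.5  0.6 -0.5] M [ 0.01 -0.01  0.05] w -0.2 q [ 0.7   0.32 -0.16  1.09 -0.    2.05] tilt [-0.0023 -0.002  -1.    ]
```

View pics/s2.png

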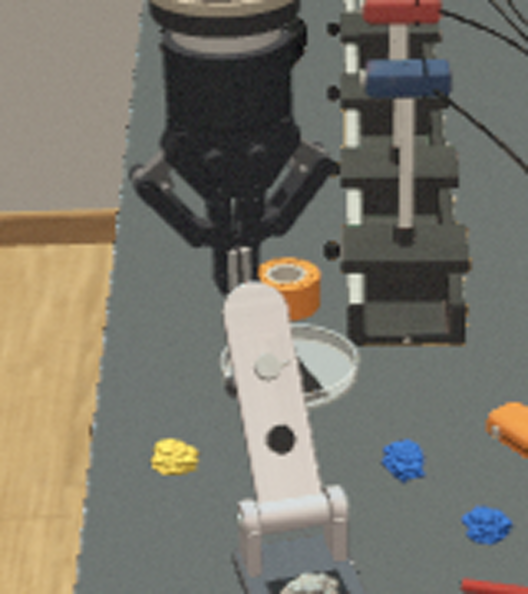

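{"fn": "arm_command", "kwargs": {"series": [[0, 1.0, 0, 0, 1], [0, 1.8, -0.3, 0, 1], [0, 2.5, -1.1, 0, 1], [0, 3.1, -1.7, 0, 1], [0, 3.8, -2.2, 0, 1], [0, 4.4, -2.6, 0, 1], [0, 5.3, -3.1, 0, 1], [0, 6.2, -3.5, 0, 1], [0, 7.0, -3.9, 0, 1], [0, 7.9, -4.1, 0, 1], [0, 8.9, -4.4, 0, 1], [0, 9.8, -4.6, 0, 1]]}}

```text
time_s: 2.85
tcp_pos: [0.4284, 0.2476, 0.1992]
orientation: [0.994, 0.109, 0.001, -0.0]
contact_force: [0.2, 3.5, -1.9]
width: -0.0
```

```bash
python3 -c "
from h import *
st()
crop(cam('side'),230,50,160,180,3.3,'pics/s3.png')"
```

```text
t 2.85 tcp [0.4284 0.2476 0.1992] toolx ang 12.5 u -33.0 v -0.0 tipz 174.2 (mm) F [ 0.2  3.5 -1.9] M [ 0.84 -0.15  0.03] w -0.0 q [ 0.52  0.22 -0.17  1.18 -0.    1.88] tilt [ 1.e-03  6.e-04 -1.e+00]
```

View pics/s3.png

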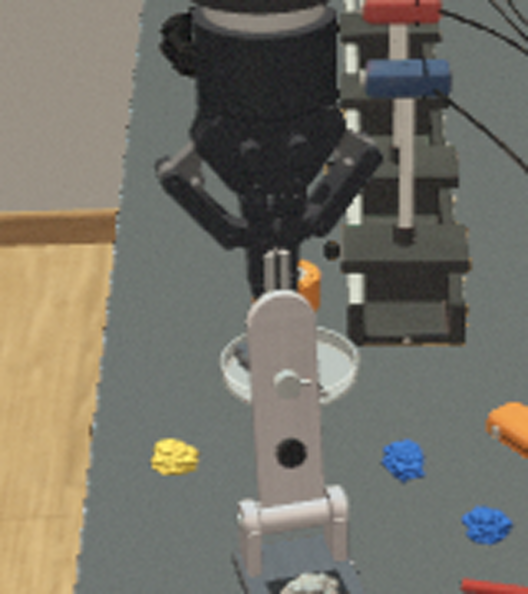

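{"fn": "arm_command", "kwargs": {"series": [[0, 0.9, 0, 0, 1], [0, 1.8, 0, 0, 1], [0, 2.7, 0.1, 0, 1], [0, 3.6, 0.1, 0, 1], [0, 4.4, 0.2, 0, 1], [0, 5.1, 0.3, 0, 1], [0, 6.0, 0.5, 0, 1], [0, 6.9, 0.8, 0, 1], [0, 7.6, 1.1, 0, 1], [0, 8.3, 1.4, 0, 1], [0, 9.1, 1.8, 0, 1], [0, 9.9, 2.3, 0, 1]]}}

```text
time_s: 3.9
tcp_pos: [0.4495, 0.1509, 0.175]
orientation: [0.994, 0.109, 0.0, -0.0]
contact_force: [-0.8, 3.4, -0.4]
width: 0.0002
```

```bash
python3 -c "
from h import *
st()
crop(cam('side'),230,50,160,180,3.3,'pics/s4.png')"
```

```text
t 3.90 tcp [0.4495 0.1509 0.175 ] toolx ang 12.5 u 66.0 v 0.3 tipz 150.0 (mm) F [-0.8  3.4 -0.4] M [ 0.59  0.18 -0.04] w 0.2 q [ 0.32  0.19 -0.27  1.11 -0.    1.68] tilt [ 1.e-04  0.e+00 -1.e+00]
```

View pics/s4.png

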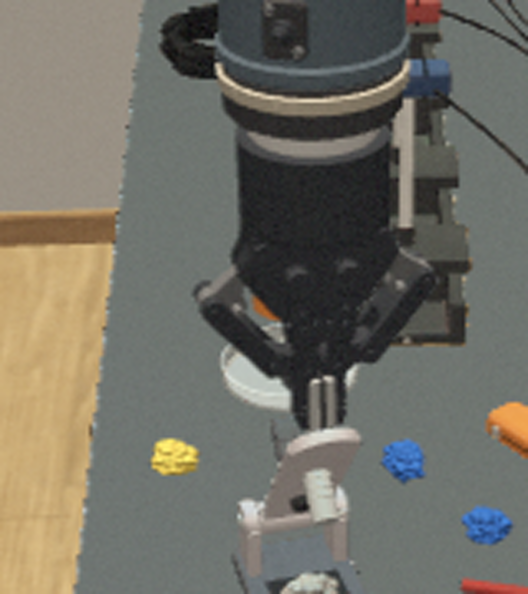

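{"fn": "arm_command", "kwargs": {"series": [[0, 0.6, 0.4, 0, 1], [0, 1.2, 0.9, 0, 1], [0, 1.9, 1.5, 0, 1], [0, 2.5, 2.2, 0, 1], [0, 3.0, 2.8, 0, 1], [0, 3.5, 3.4, 0, 1], [0, 4.0, 4.2, 0, 1], [0, 4.5, 5.0, 0, 1], [0, 4.8, 5.7, 0, 1], [0, 5.1, 6.5, 0, 1], [0, 5.4, 7.3, 0, 1], [0, 5.6, 8.1, 0, 1]]}}

```text
time_s: 4.95
tcp_pos: [0.4614, 0.0967, 0.0935]
orientation: [0.994, 0.109, 0.0, -0.0]
contact_force: [-0.4, 2.4, 2.1]
width: -0.0
```

```bash
python3 -c "
from h import *
st()
crop(cam('side'),230,80,160,180,3.3,'pics/s5.png')"
```

```text
t 4.95 tcp [0.4614 0.0967 0.0935] toolx ang 12.5 u 121.5 v 0.4 tipz 68.5 (mm) F [-0.4  2.4  2.1] M [0.5  0.1  0.07] w -0.0 q [ 0.21  0.25 -0.41  0.91  0.    1.56] tilt [-0.e+00  1.e-04 -1.e+00]
```

View pics/s5.png

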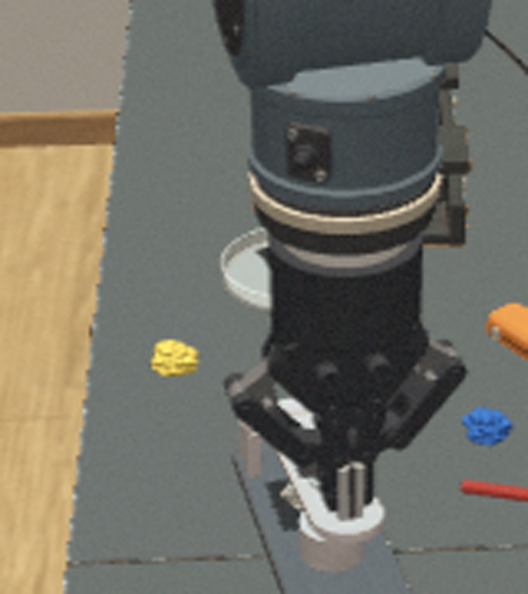

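{"fn": "arm_command", "kwargs": {"series": [[0, 0.1, 0.5, 0, 1], [0, 0.2, 1.0, 0, 1], [0, 0.3, 1.4, 0, 1], [0, 0.3, 1.7, 0, 1], [0, 0.3, 1.85, 0, 1], [0, 0.3, 1.9, 0, 1], [0, 0.3, 1.95, 0, 1]]}}

```text
time_s: 5.58
tcp_pos: [0.4622, 0.0939, 0.0749]
orientation: [0.994, 0.109, 0.0, 0.0]
contact_force: [-1.1, -2.4, 8.5]
width: 0.0001
```

```bash
python3 -c "
from h import *
st()
crop(cam('side'),230,80,160,180,3.3,'pics/s6.png')"
```

```text
t 5.58 tcp [0.4622 0.0939 0.0749] toolx ang 12.5 u 124.4 v 0.3 tipz 49.9 (mm) F [-1.1 -2.4  8.5] M [-0.42  0.28 -0.01] w 0.1 q [ 0.2   0.27 -0.44  0.86 -0.    1.55] tilt [ 3.e-04 -4.e-04 -1.e+00]
```

{"fn": "arm_command", "kwargs": {"series": [[0, 0, 0.1, 0, 1], [0, 0, 0.1, 0, 1], [0, 0, 0.1, 0, 1]]}}

```text
time_s: 5.88
tcp_pos: [0.4623, 0.0939, 0.0747]
orientation: [0.994, 0.109, 0.0, 0.0]
contact_force: [-5.5, -3.1, 18.5]
width: -0.0
```

```bash
python3 -c "
from h import *
st()"
```

```text
t 5.88 tcp [0.4623 0.0939 0.0747] toolx ang 12.5 u 124.4 v 0.2 tipz 49.7 (mm) F [-5.5 -3.1 18.5] M [-0.6   1.21  0.05] w -0.0 q [ 0.2   0.27 -0.44  0.86 -0.    1.55] tilt [ 9.e-04 -2.e-04 -1.e+00]
```

{"fn": "arm_command", "kwargs": {"series": [[0, 0, -2, 0, 1], [0, 0, -4.5, 0, 1], [0, 0, -7, 0, 1], [0, 0, -10, -7, 1], [0, 2, -12, -14, 0], [0, 5, -14, -21, 0], [0, 8, -14, -28, 0], [0, 11, -14, -35, 0], [0, 13, -14, -42, 0], [0, 15, -14, -49, 0], [0, 17, -14, -56, 0], [0, 17, -14, -63, 0]]}}

```text
time_s: 6.88
tcp_pos: [0.4992, -0.0747, 0.2137]
orientation: [0.79, 0.614, -0.0, 0.0]
contact_force: [0.8, 0.4, -0.1]
width: 0.043
```

```bash
python3 -c "
from h import *
st()
a=cam('side');b=cam('top')
crop(a,270,120,140,170,3.5,'pics/s7.png')
crop(b,240,165,180,90,4.4,'pics/t7.png')"
```

```text
t 6.88 tcp [ 0.4992 -0.0747  0.2137] toolx ang 75.7 u 297.0 v 0.6 tipz 188.7 (mm) F [ 0.8  0.4 -0.1] M [-0.    0.02  0.02] w 43.0 q [-0.15  0.23 -0.12  1.22 -0.    0.1 ] tilt [ 1.e-04 -7.e-04 -1.e+00]
```

View pics/s7.png

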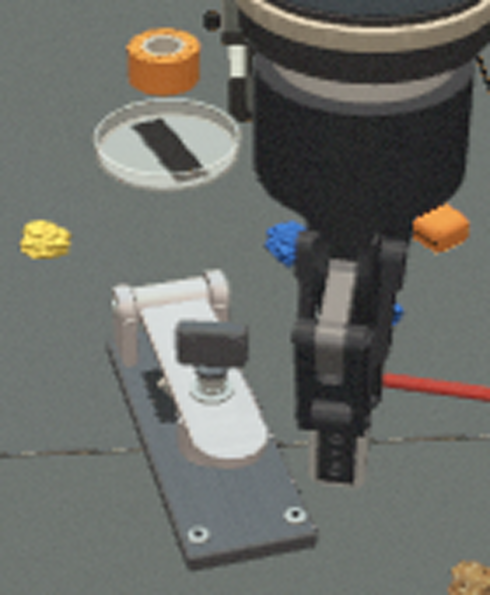

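View pics/t7.png

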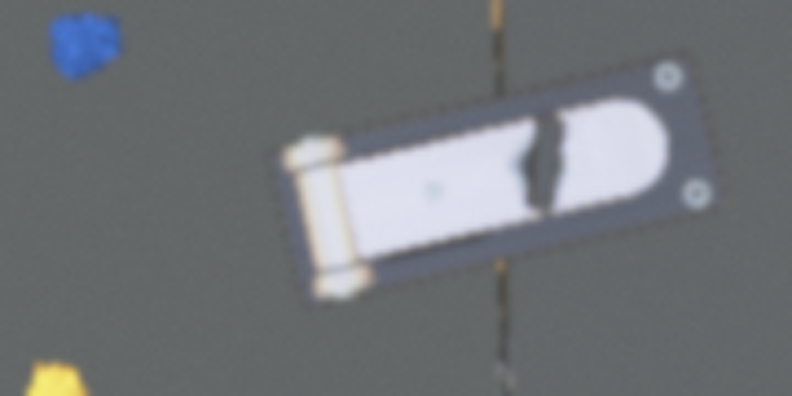

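```bash
cat >> h.py <<'E'
def wing_top(b,z=.094):
    im=cv2.resize(b["pixels"][180:222,345:380].astype(np.float32),None,fx=8,fy=8,interpolation=cv2.INTER_CUBIC)
    r=im.mean(2); m=((im[:,:,2]-im[:,:,0])<14)&(r<105)
    return r,m,im
def toworld(b,x,y,z): return onz(b,(345+(x+.5)/8-.5,180+(y+.5)/8-.5),z)
E
python3 - <<'E'
from h import *
b=cam('top'); r,m,im=wing_top(b)
m=m.astype(np.uint8)
n,l,s,c=cv2.connectedComponentsWithStats(m); k=1+np.argmax(s[1:,4]); print(s[:,:],c)
mm=(l==k).astype(np.uint8)
cv2.imwrite("pics/m.png",np.hstack([im[:,:,::-1],cv2.merge([mm*255]*3)]))
E
```

```text
[[    0    21   280   315 69213]
 [    0     0   280    83 14815]
 [  117    76    56   175  5778]
 [  114   293   166    43  3932]
 [    0   309    50    14   342]] [[140.98534957 187.4235765 ]
 [111.09314884  29.23273709]
 [146.49982693 170.37694704]
 [220.28942014 320.72787386]
 [ 22.34502924 314.70467836]][ WARN:0@1.619] global loadsave.cpp:1063 imwrite_ Unsupported depth image for selected encoder is fallbacked to CV_8U.
```

View pics/m.png

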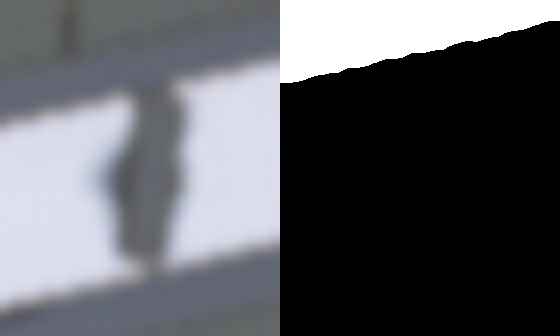

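```bash
cat >> h.py <<'E'
def wing_meas(b,z=.094,rows=(110,235),verbose=0):
    r,m,im=wing_top(b); sat=im.max(2)-im.min(2)
    m=(r<150).astype(np.uint8)
    L=[];Rr=[]
    for y in range(*rows,4):
        xs=np.where(m[y,60:230])[0]
        if len(xs): L.append((xs[0]+60,y)); Rr.append((xs[-1]+60,y))
    out=[]
    for P in (L,Rr):
        W=np.array([toworld(b,x,y,z)[:2] for x,y in P]); 
        vx,vy,x0,y0=cv2.fitLine(W.astype(np.float32),cv2.DIST_HUBER,0,1e-4,1e-4).ravel()
        out.append((np.degrees(np.arctan2(vy,vx)),x0,y0))
    return out
E
python3 - <<'E'
from h import *
b=cam('top')
for rows in((110,235),(100,150),(190,250)): print(wing_meas(b,rows=rows))
for x,y in((162,92),(140,258),(151,175)): print(toworld(b,x,y,.095))
print(H-.09*XH)
E
```

```text
[(np.float32(-11.833909), np.float32(0.45567122), np.float32(0.13629329)), (np.float32(-8.083853), np.float32(0.45565996), np.float32(0.12358787))]
[(np.float32(68.20615), np.float32(0.46649268), np.float32(0.13843621)), (np.float32(-7.8943243), np.float32(0.4657272), np.float32(0.12233848))]
[(np.float32(8.040155), np.float32(0.44508174), np.float32(0.13745716)), (np.float32(-14.568289), np.float32(0.44524834), np.float32(0.12512857))]
[0.47292805 0.12668606 0.095     ]
[0.43666085 0.13219973 0.095     ]
[0.45477383 0.12944603 0.095     ]
[0.45497957 0.12753336]
```

Run:
```python
from h import *
a=cam('side'); S=lambda x,y:(270+(x+.5)/3.5-.5,120+(y+.5)/3.5-.5)
crop(a,310,200,45,45,12,'pics/s8.png')
```

```text
(no output)
```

View pics/s8.png

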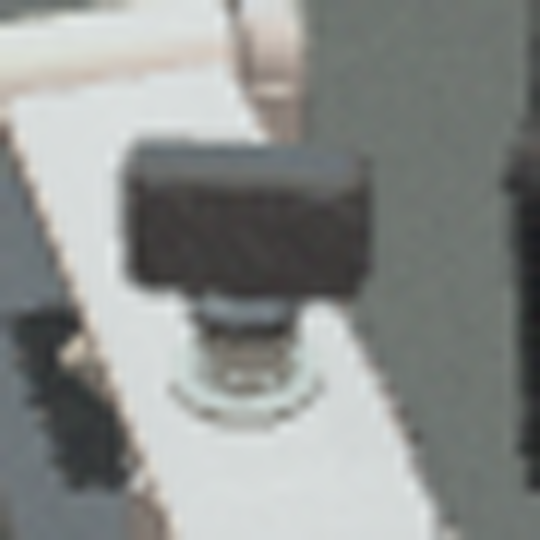

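Run:
```python
from h import *
a=cam('side'); S=lambda x,y:(310+(x+.5)/12-.5,200+(y+.5)/12-.5)
for p,q,z in(((130,180),(365,187),.0945),((140,145),(370,155),.0945),((130,284),(362,298),.0685)):
    A=onz(a,S(*p),z);B=onz(a,S(*q),z); d=B-A; print(A,B,np.degrees(np.arctan2(d[1],d[0])),np.linalg.norm(d))
```

```text
[0.43768359 0.12115827 0.0945    ] [0.47273383 0.11733815 0.0945    ] -6.2201074694376866 0.03525779499550895
[0.43948704 0.12968412 0.0945    ] [0.47399447 0.12512139 0.0945    ] -7.532210403187283 0.03480777509310006
[0.43742772 0.12867636 0.0685    ] [0.47272184 0.12315462 0.0685    ] -8.891808668311425 0.035723449108964994
```

{"fn": "arm_command", "kwargs": {"series": [[2, -1, 0, -1, 0], [4, -2, 0, -2, 0], [6, -3, 0, -3, 0], [8, -4, 0, -4, 0], [10, -5, 0, -5, 0], [12, -6, 0, -6, 0], [14, -7, 0, -7, 0], [16, -8, 0, -7.3, 0], [17.5, -8.8, 0, -7.3, 0], [18.5, -9.3, 0, -7.3, 0], [18.5, -9.3, 2, -7.3, 0], [18.5, -9.3, 4, -7.3, 0]]}}

```text
time_s: 8.18
tcp_pos: [0.4556, 0.1315, 0.1741]
orientation: [0.75, 0.661, 0.001, 0.001]
contact_force: [0.2, -0.2, -0.3]
width: 0.0427
```

```bash
python3 -c "
from h import *
st()
a=cam('side')
crop(a,270,100,140,170,3.5,'pics/s9.png')"
```

```text
t 8.18 tcp [0.4556 0.1315 0.1741] toolx ang 82.8 u 86.2 v -1.5 tipz 149.1 (mm) F [ 0.2 -0.2 -0.3] M [-0.   -0.02 -0.02] w 42.7 q [ 0.28  0.19 -0.27  1.11 -0.    0.41] tilt [ 2.4e-03  6.0e-04 -1.0e+00]
```

View pics/s9.png

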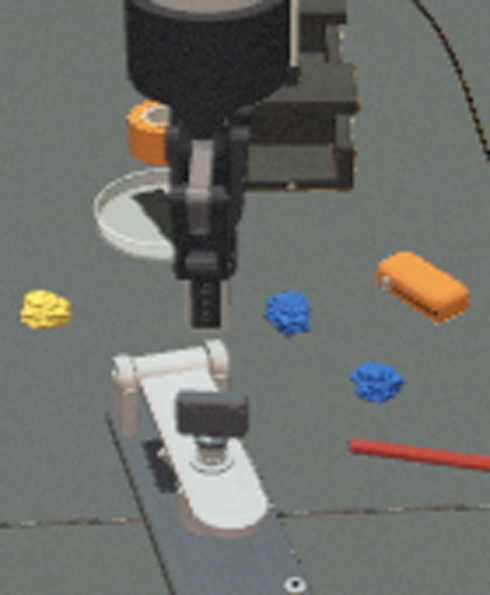

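{"fn": "arm_command", "kwargs": {"series": [[0, 0, 1.5, 0, 0], [0, 0, 3.5, 0, 0], [0, 0, 4.5, 0, 0], [0, 0, 4.5, 0, 0], [0, 0, 4.5, 0, 0]]}}

```text
time_s: 8.65
tcp_pos: [0.455, 0.1304, 0.1292]
orientation: [0.75, 0.661, -0.0, -0.0]
contact_force: [0.4, 0.0, 1.6]
width: 0.0428
```

```bash
python3 -c "
from h import *
st()"
```

```text
t 8.65 tcp [0.455  0.1304 0.1292] toolx ang 82.8 u 87.2 v -0.6 tipz 104.2 (mm) F [0.4 0.  1.6] M [0.01 0.01 0.02] w 42.8 q [ 0.28  0.22 -0.35  1.   -0.    0.41] tilt [-6.e-04 -2.e-04 -1.e+00]
```

{"fn": "arm_command", "kwargs": {"series": [[-0.28, 0, 0, 0, 0], [-0.28, 0, 1, 0, 0], [-0.28, 0, 2.2, 0, 0], [-0.28, 0, 3.2, 0, 0], [-0.28, 0, 3.5, 0, 0], [-0.28, 0, 3.5, 0, 0]]}}

```text
time_s: 9.15
tcp_pos: [0.4543, 0.1275, 0.093]
orientation: [0.75, 0.661, -0.001, -0.0]
contact_force: [-0.1, -0.6, -0.2]
width: 0.043
```

```bash
python3 -c "
from h import *
st()
a=cam('side')
crop(a,290,150,80,100,6,'pics/s10.png')"
```

```text
t 9.15 tcp [0.4543 0.1275 0.093 ] toolx ang 82.8 u 89.9 v 0.7 tipz 68.0 (mm) F [-0.1 -0.6 -0.2] M [-0.02  0.03 -0.03] w 43.0 q [ 0.27  0.25 -0.41  0.91 -0.    0.4 ] tilt [-1.3e-03 -4.0e-04 -1.0e+00]
```

View pics/s10.png

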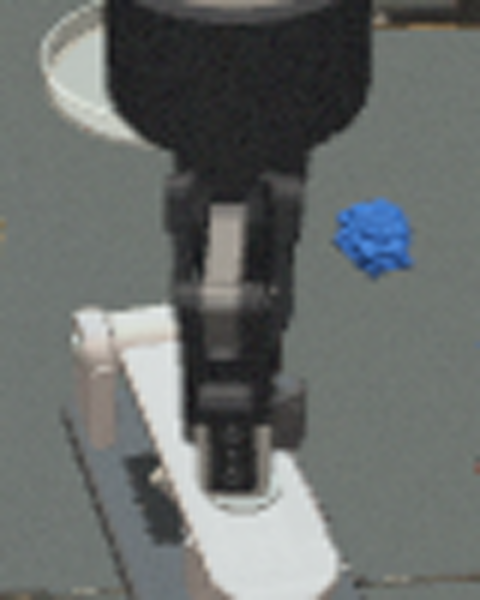

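{"fn": "arm_command", "kwargs": {"series": [[0, 0, -0.2, 0, 0.3], [0, 0, -0.2, 0, 0.5], [0, 0, -0.2, 0, 0.6], [0, 0, -0.2, 0, 0.7], [0, 0, -0.2, 0, 0.7], [0, 0, -0.2, 0, 0.7]], "force": 20}}

```text
time_s: 9.7
tcp_pos: [0.4548, 0.1277, 0.0959]
orientation: [0.75, 0.661, 0.0, 0.0]
contact_force: [-0.4, -0.1, -0.7]
width: 0.0126
```

```bash
python3 -c "
from h import *
st()
a=cam('side')
crop(a,290,150,80,100,6,'pics/s11.png')"
```

```text
t 9.70 tcp [0.4548 0.1277 0.0959] toolx ang 82.8 u 89.8 v 0.1 tipz 70.9 (mm) F [-0.4 -0.1 -0.7] M [ 0.02  0.03 -0.06] w 12.6 q [ 0.27  0.25 -0.41  0.91 -0.    0.4 ] tilt [ 1.e-04 -0.e+00 -1.e+00]
```

View pics/s11.png

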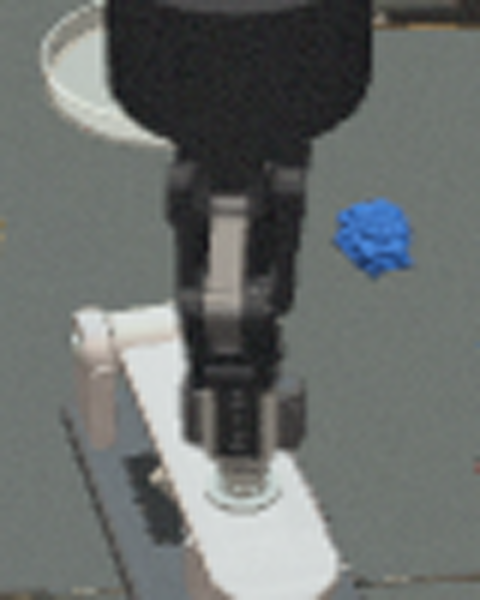

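{"fn": "arm_command", "kwargs": {"series": [[0, 0, 0, 0, 1], [0, 0, 0, 0, 1], [0, 0, 0, 0, 1]], "force": 20}}

```text
time_s: 10.0
tcp_pos: [0.4548, 0.1277, 0.0958]
orientation: [0.75, 0.661, 0.0, -0.0]
contact_force: [0.2, 0.9, -0.5]
width: 0.0107
```

```bash
python3 -c "
from h import *
st()"
```

```text
t 10.00 tcp [0.4548 0.1277 0.0958] toolx ang 82.8 u 89.8 v 0.1 tipz 70.8 (mm) F [ 0.2  0.9 -0.5] M [ 0.11  0.05 -0.04] w 10.7 q [ 0.27  0.25 -0.41  0.91  0.    0.4 ] tilt [ 1.e-04  1.e-04 -1.e+00]
```

{"fn": "arm_command", "kwargs": {"series": [[0, 0, 0, 0, 0.7], [0, 0, 0, -6, 0.7], [0, 0, 0, -12, 0.7], [0, 0, 0, -18, 0.7], [0, 0, 0, -24, 0.7], [0, 0, 0, -26, 0.7], [0, 0, 0, -26, 0.7]]}}

```text
time_s: 10.58
tcp_pos: [0.4548, 0.1277, 0.0958]
orientation: [0.581, 0.814, 0.0, 0.0]
contact_force: [-0.8, 0.2, 0.4]
width: 0.0132
```

```bash
cat > lk.py <<'E'
from h import *
import sys
st()
a=cam('side')
crop(a,305,190,50,60,10,'pics/w_%s.png'%sys.argv[1])
E
python3 lk.py 0
```

```text
t 10.58 tcp [0.4548 0.1277 0.0958] toolx ang 108.9 u 89.8 v 0.1 tipz 70.8 (mm) F [-0.8  0.2  0.4] M [ 0.05  0.02 -0.02] w 13.2 q [ 0.27  0.25 -0.41  0.91 -0.   -0.06] tilt [ 0. -0. -1.]
```

View pics/w_0.png

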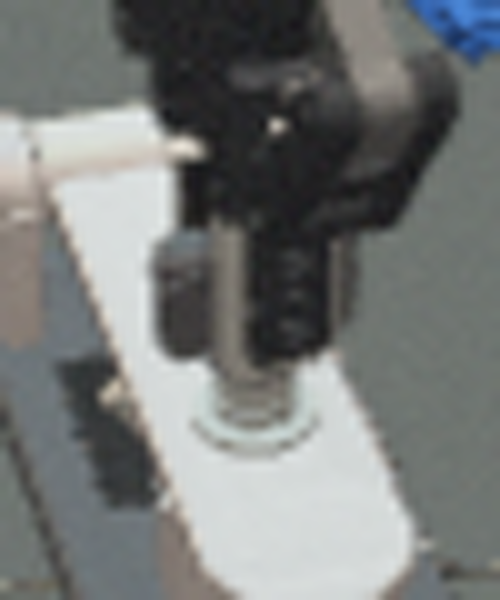

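{"fn": "arm_command", "kwargs": {"series": [[0, 0, 0, -6, 0.7], [0, 0, 0, -10, 0.7], [0, 0, 0, -10, 0.7]]}}

```text
time_s: 10.88
tcp_pos: [0.4548, 0.1276, 0.0958]
orientation: [0.508, 0.861, -0.0, -0.0]
contact_force: [-1.0, -0.4, 0.2]
width: 0.0128
```

```bash
python3 lk.py 1
```

```text
t 10.88 tcp [0.4548 0.1276 0.0958] toolx ang 118.9 u 89.8 v 0.2 tipz 70.8 (mm) F [-1.  -0.4  0.2] M [-0.08 -0.01  0.07] w 12.8 q [ 0.27  0.25 -0.41  0.91 -0.   -0.23] tilt [-0.e+00 -1.e-04 -1.e+00]
```

View pics/w_1.png

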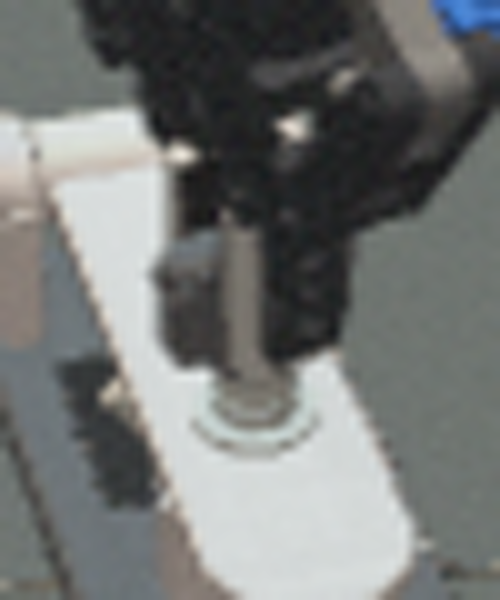

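{"fn": "arm_command", "kwargs": {"series": [[0, 0, 0, -6, 0.7], [0, 0, 0, -10, 0.7], [0, 0, 0, -10, 0.7]]}}

```text
time_s: 11.18
tcp_pos: [0.4548, 0.1277, 0.0958]
orientation: [0.432, 0.902, -0.0, 0.0]
contact_force: [-0.3, -0.2, 0.9]
width: 0.0126
```

```bash
python3 lk.py 2
```

```text
t 11.18 tcp [0.4548 0.1277 0.0958] toolx ang 128.8 u 89.8 v 0.2 tipz 70.8 (mm) F [-0.3 -0.2  0.9] M [-0.02  0.06 -0.  ] w 12.6 q [ 0.27  0.25 -0.41  0.91 -0.   -0.4 ] tilt [ 0. -0. -1.]
```

View pics/w_2.png

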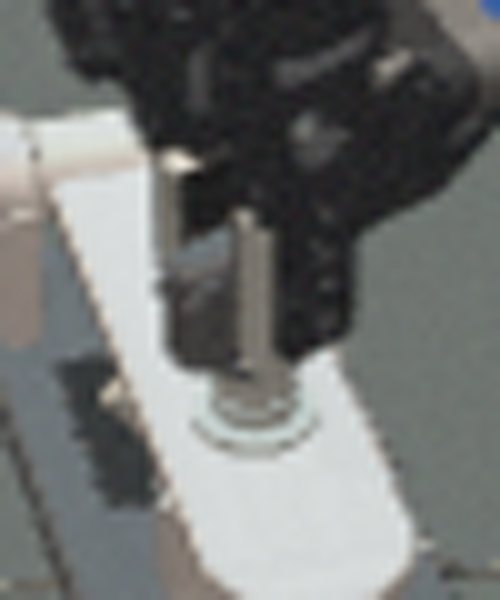

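```bash
cat > lk.py <<'E'
from h import *
import sys
s,Rt=st()
a=cam('side')
f='pics/w_%s.png'%sys.argv[1]
crop(a,305,190,50,60,10,f)
im=cv2.imread(f)
x=Rt[:2,0];y=Rt[:2,1];C=np.array([.4548,.1277])
for dep,col in((0,(0,255,0)),(.007,(0,0,255)),(.014,(255,255,0))):
    for e in(1,-1):
        for zz in(.013,-.013):
            p=C+e*.019*y; uv=proj(a,[[*p,.083+zz-dep]])[0]
            cv2.circle(im,(int((uv[0]-305+.5)*10),int((uv[1]-190+.5)*10)),3,col,-1)
cv2.imwrite(f,im)
E
python3 lk.py 2b
```

```text
t 11.23 tcp [0.4548 0.1276 0.0958] toolx ang 128.5 u 89.9 v 0.2 tipz 70.8 (mm) F [ 0.3 -0.5 -0.2] M [-0.03  0.    0.  ] w 12.9 q [ 0.27  0.25 -0.41  0.91 -0.   -0.4 ] tilt [-0.e+00 -1.e-04 -1.e+00]
```

View pics/w_2b.png

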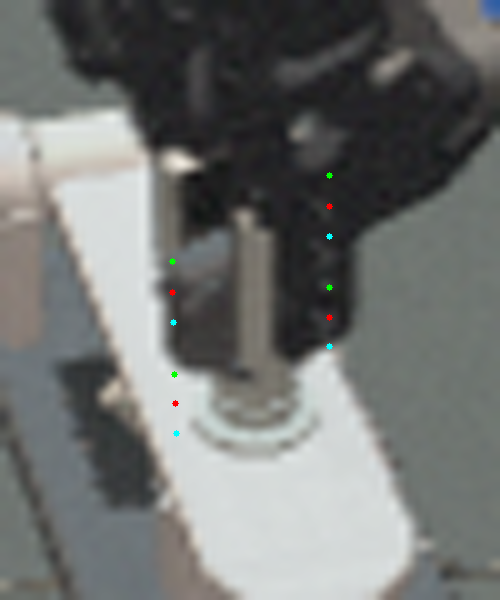

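{"fn": "arm_command", "kwargs": {"series": [[0, 0, 0, -6, 0.7], [0, 0, 0, -10, 0.7], [0, 0, 0, -10, 0.7]]}}

```text
time_s: 11.53
tcp_pos: [0.4548, 0.1276, 0.0958]
orientation: [0.352, 0.936, -0.0, 0.0]
contact_force: [-0.1, 0.3, 1.4]
width: 0.0129
```

```bash
python3 lk.py 3
```

```text
t 11.53 tcp [0.4548 0.1276 0.0958] toolx ang 138.8 u 89.9 v 0.2 tipz 70.8 (mm) F [-0.1  0.3  1.4] M [ 0.03  0.04 -0.01] w 12.9 q [ 0.27  0.25 -0.41  0.91 -0.   -0.58] tilt [ 0. -0. -1.]
```

View pics/w_3.png

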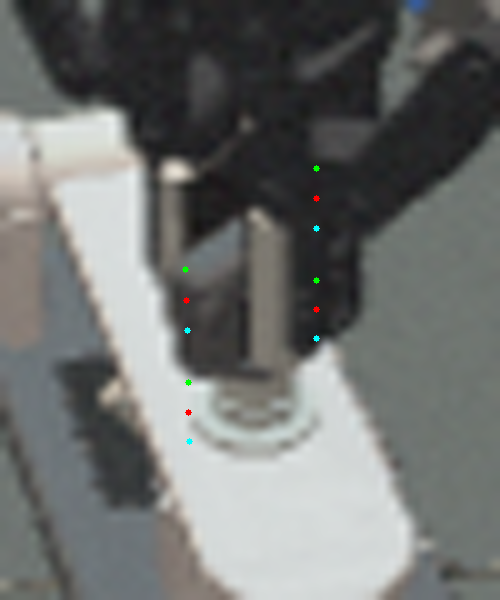

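{"fn": "arm_command", "kwargs": {"series": [[0, 0, 0, -6, 0.7], [0, 0, 0, -10, 0.7], [0, 0, 0, -10, 0.7]]}}

```text
time_s: 11.83
tcp_pos: [0.4548, 0.1276, 0.0958]
orientation: [0.27, 0.963, -0.0, -0.0]
contact_force: [0.1, -0.3, -0.0]
width: 0.0127
```

```bash
python3 lk.py 4
```

```text
t 11.83 tcp [0.4548 0.1276 0.0958] toolx ang 148.7 u 89.8 v 0.2 tipz 70.8 (mm) F [ 0.1 -0.3 -0. ] M [-0.   -0.07 -0.03] w 12.7 q [ 0.27  0.25 -0.41  0.91 -0.   -0.75] tilt [-1.e-04 -1.e-04 -1.e+00]
```

View pics/w_4.png

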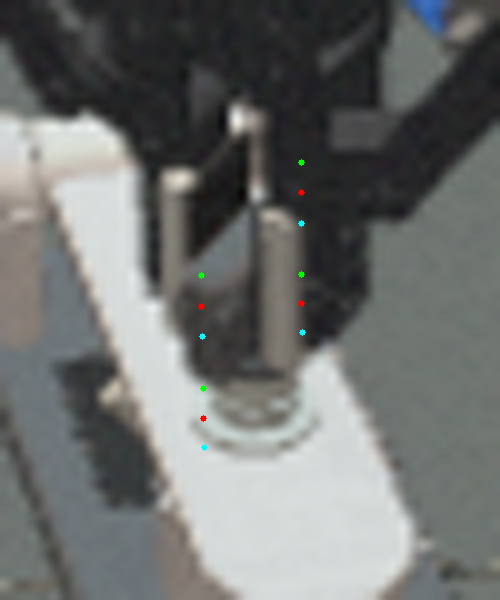

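{"fn": "arm_command", "kwargs": {"series": [[0, 0, 0, -6, 0.7], [0, 0, 0, -10, 0.7], [0, 0, 0, -10, 0.7]]}}

```text
time_s: 12.13
tcp_pos: [0.4548, 0.1276, 0.0958]
orientation: [0.185, 0.983, -0.0, -0.0]
contact_force: [-0.4, 0.0, -0.5]
width: 0.0129
```

```bash
python3 lk.py 5
```

```text
t 12.13 tcp [0.4548 0.1276 0.0958] toolx ang 158.7 u 89.8 v 0.2 tipz 70.8 (mm) F [-0.4  0.  -0.5] M [-0.01 -0.01 -0.04] w 12.9 q [ 0.27  0.25 -0.41  0.91 -0.   -0.93] tilt [-0. -0. -1.]
```

View pics/w_5.png

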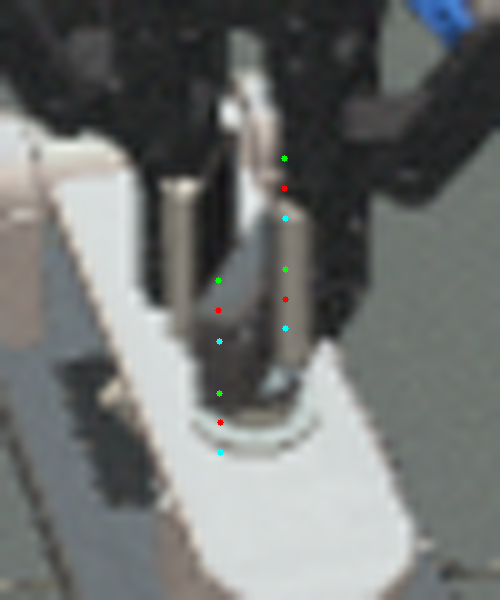

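{"fn": "arm_command", "kwargs": {"series": [[0, 0, 0, 0, 0.5], [0, 0, 0, 0, 0.5], [0, 0, 0, 0, 0.5]]}}

```text
time_s: 12.43
tcp_pos: [0.4548, 0.1277, 0.0958]
orientation: [0.185, 0.983, -0.0, -0.0]
contact_force: [0.2, -0.3, 0.5]
width: 0.0213
```

```bash
python3 lk.py 6
```

```text
t 12.43 tcp [0.4548 0.1277 0.0958] toolx ang 158.6 u 89.8 v 0.2 tipz 70.8 (mm) F [ 0.2 -0.3  0.5] M [-0.02 -0.   -0.05] w 21.3 q [ 0.27  0.25 -0.41  0.91  0.   -0.92] tilt [-0. -0. -1.]
```

View pics/w_6.png

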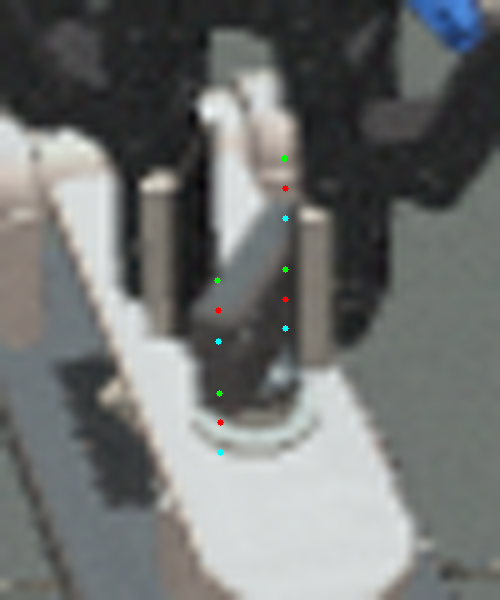

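{"fn": "arm_command", "kwargs": {"series": [[0, 0, 0, 3, 0.6], [0, 0, 0, 6, 0.7], [0, 0, 0, 6, 0.7], [0, 0, 0.05, 13, 0.7], [0, 0, 0.1, 20, 0.7], [0, 0, 0.1, 27, 0.7], [0, 0, 0.15, 34, 0.7], [0, 0, 0.15, 41, 0.7], [0, 0, 0.2, 48, 0.7], [0, 0, 0.2, 55, 0.7], [0, 0, 0.25, 62, 0.7], [0, 0, 0.25, 69, 0.7]]}}

```text
time_s: 13.48
tcp_pos: [0.4549, 0.1278, 0.0934]
orientation: [0.71, 0.704, 0.0, 0.0]
contact_force: [0.3, 0.7, 0.2]
width: 0.0128
```

```bash
python3 lk.py 7
```

```text
t 13.48 tcp [0.4549 0.1278 0.0934] toolx ang 89.5 u 89.8 v 0.0 tipz 68.4 (mm) F [0.3 0.7 0.2] M [ 0.08 -0.06 -0.  ] w 12.8 q [ 0.27  0.25 -0.41  0.91  0.    0.28] tilt [ 3.e-04  2.e-04 -1.e+00]
```

View pics/w_7.png

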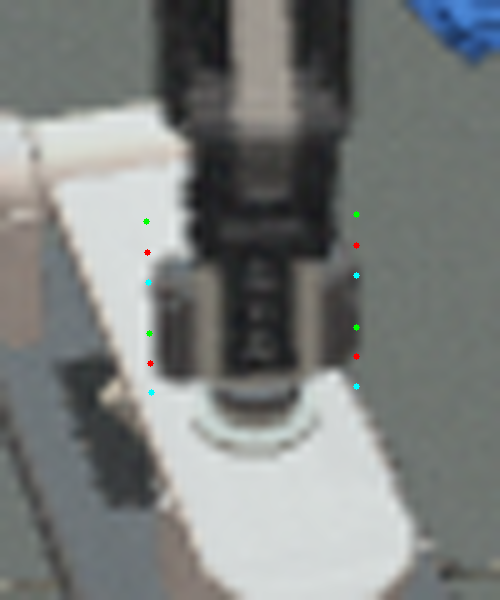

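{"fn": "arm_command", "kwargs": {"series": [[0, 0, 0, 7, 0.7], [0, 0, 0, 14, 0.7], [0, 0, 0.05, 21, 0.7], [0, 0, 0.05, 28, 0.7], [0, 0, 0.1, 35, 0.7], [0, 0, 0.1, 42, 0.7], [0, 0, 0.15, 49, 0.7], [0, 0, 0.15, 56, 0.7], [0, 0, 0.2, 63, 0.7], [0, 0, 0.2, 70, 0.7], [0, 0, 0.2, 77, 0.7], [0, 0, 0.25, 84, 0.7]]}}

```text
time_s: 14.53
tcp_pos: [0.4548, 0.1277, 0.0909]
orientation: [0.999, 0.05, 0.0, -0.0]
contact_force: [-0.3, 0.3, 2.2]
width: 0.013
```

```bash
python3 lk.py 8
```

```text
t 14.53 tcp [0.4548 0.1277 0.0909] toolx ang 5.7 u 89.8 v 0.1 tipz 65.9 (mm) F [-0.3  0.3  2.2] M [-0.01  0.07  0.06] w 13.0 q [ 0.27  0.26 -0.41  0.9   0.    1.75] tilt [ 2.e-04  1.e-04 -1.e+00]
```

View pics/w_8.png

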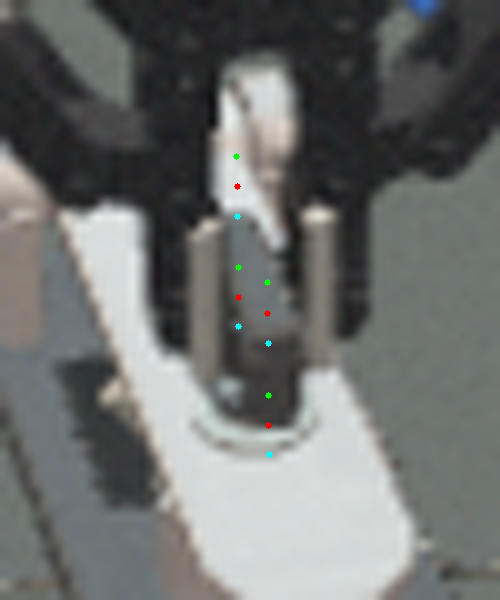

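{"fn": "arm_command", "kwargs": {"series": [[0, 0, 0, 7, 0.7], [0, 0, 0.05, 14, 0.7], [0, 0, 0.05, 21, 0.7], [0, 0, 0.1, 28, 0.7], [0, 0, 0.1, 34, 0.7], [0, 0, 0.1, 36.2, 0.7], [0, 0, 0.1, 36.2, 0.8], [0, 0, 0.1, 36.2, 1], [0, 0, 0.1, 36.2, 1], [0, 0, 0.1, 36.2, 1]], "force": 20}}

```text
time_s: 15.42
tcp_pos: [0.4548, 0.1277, 0.0899]
orientation: [0.965, -0.261, 0.0, -0.0]
contact_force: [0.4, 0.8, 0.5]
width: 0.0108
```

```bash
python3 lk.py 9
```

```text
t 15.42 tcp [0.4548 0.1277 0.0899] toolx ang -30.2 u 89.8 v 0.1 tipz 64.9 (mm) F [0.4 0.8 0.5] M [0.06 0.03 0.04] w 10.8 q [ 0.27  0.26 -0.42  0.9   0.    2.37] tilt [ 1.e-04  0.e+00 -1.e+00]
```

View pics/w_9.png

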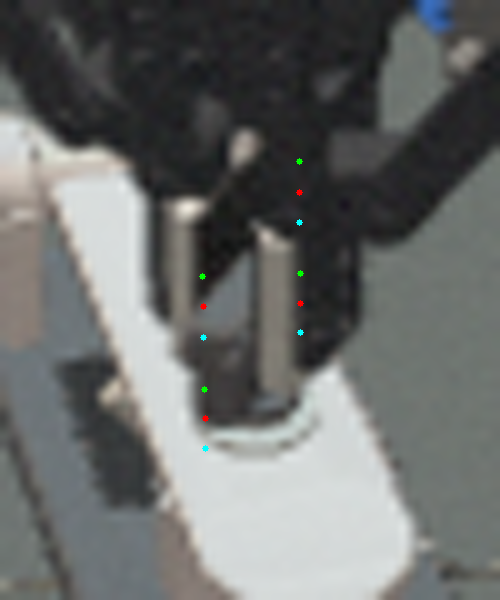

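{"fn": "arm_command", "kwargs": {"series": [[0, 0, 0, 0, 0.6], [0, 0, 0, 0, 0.2], [0, 0, 0, 0, -0.4], [0, 0, 0, 0, -0.4], [0, 0, 0, -7, -0.4], [0, 0, 0, -14, -0.4], [0, 0, 0, -21, -0.4], [0, 0, 0, -28, -0.4], [0, 0, 0, -35, -0.4], [0, 0, 0, -42, -0.4], [0, 0, 0, -49, -0.4], [0, 0, 0, -56, -0.4]]}}

```text
time_s: 16.47
tcp_pos: [0.4548, 0.1277, 0.0898]
orientation: [0.974, 0.224, -0.0, -0.0]
contact_force: [-0.2, -0.2, -0.6]
width: 0.0599
```

{"fn": "arm_command", "kwargs": {"series": [[0, 0, 0, -7, -0.4], [0, 0, 0, -14, -0.4], [0, 0, 0, -21, -0.4], [0, 0, 0, -28, -0.4], [0, 0, 0, -35, -0.4], [0, 0, 0, -42, -0.4], [0, 0, 0, -49, -0.4], [0, 0, 0, -56, -0.4], [0, 0, 0, -63, -0.4], [0, 0, 0, -70, -0.4], [0, 0, 0, -77, -0.4], [0, 0, 0, -84, -0.4]]}}

```text
time_s: 17.47
tcp_pos: [0.4548, 0.1277, 0.0898]
orientation: [0.574, 0.819, -0.0, -0.0]
contact_force: [-0.6, -0.6, 0.3]
width: 0.0599
```

```bash
python3 lk.py 10
```

```text
t 17.47 tcp [0.4548 0.1277 0.0898] toolx ang 109.9 u 89.8 v 0.2 tipz 64.8 (mm) F [-0.6 -0.6  0.3] M [-0.    0.01  0.04] w 59.9 q [ 0.27  0.26 -0.42  0.9  -0.   -0.07] tilt [-0. -0. -1.]
```

View pics/w_10.png

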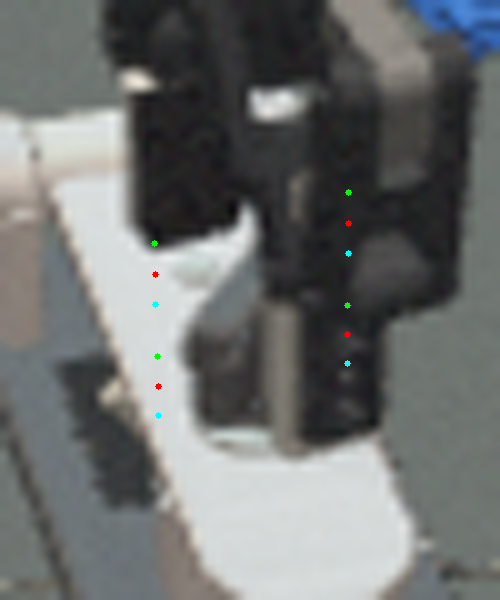

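{"fn": "arm_command", "kwargs": {"series": [[0, 0, 0, -7, -0.4], [0, 0, 0, -14, -0.4], [0, 0, 0, -21, -0.4], [0, 0, 0, -28, -0.4], [0, 0, 0, -34, -0.4], [0, 0, 0, -39.6, -0.2], [0, 0, 0, -39.6, 0.2], [0, 0, 0, -39.6, 0.5], [0, 0, 0, -39.6, 0.7], [0, 0, 0, -39.6, 0.7]]}}

```text
time_s: 18.35
tcp_pos: [0.4548, 0.1277, 0.0898]
orientation: [0.267, 0.964, -0.0, -0.0]
contact_force: [0.4, 0.7, 0.1]
width: 0.0127
```

```bash
python3 lk.py 11
```

```text
t 18.35 tcp [0.4548 0.1277 0.0898] toolx ang 149.0 u 89.8 v 0.2 tipz 64.8 (mm) F [0.4 0.7 0.1] M [-0.03 -0.02  0.  ] w 12.7 q [ 0.27  0.26 -0.42  0.9  -0.   -0.76] tilt [-0. -0. -1.]
```

View pics/w_11.png

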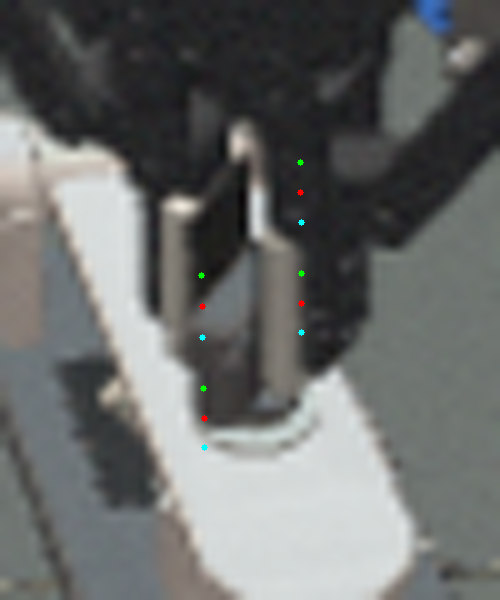

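{"fn": "arm_command", "kwargs": {"series": [[0, 0, 0, 7, 0.7], [0, 0, 0, 14, 0.7], [0, 0, 0.05, 21, 0.7], [0, 0, 0.05, 28, 0.7], [0, 0, 0.1, 35, 0.7], [0, 0, 0.1, 42, 0.7], [0, 0, 0.15, 49, 0.7], [0, 0, 0.15, 56, 0.7], [0, 0, 0.2, 63, 0.7], [0, 0, 0.2, 70, 0.7], [0, 0, 0.2, 77, 0.7], [0, 0, 0.2, 84, 0.7]]}}

```text
time_s: 19.4
tcp_pos: [0.4548, 0.1277, 0.0878]
orientation: [0.845, 0.535, 0.0, 0.0]
contact_force: [-0.0, 0.7, -1.2]
width: 0.0129
```

{"fn": "arm_command", "kwargs": {"series": [[0, 0, 0, 7, 0.7], [0, 0, 0, 14, 0.7], [0, 0, 0.05, 21, 0.7], [0, 0, 0.05, 28, 0.7], [0, 0, 0.1, 35, 0.7], [0, 0, 0.1, 42, 0.7], [0, 0, 0.15, 49, 0.7], [0, 0, 0.15, 56, 0.7], [0, 0, 0.2, 63, 0.7], [0, 0, 0.2, 70, 0.7], [0, 0, 0.2, 77, 0.7], [0, 0, 0.2, 84, 0.7]]}}

```text
time_s: 20.4
tcp_pos: [0.4548, 0.1277, 0.0858]
orientation: [0.986, -0.167, 0.0, -0.0]
contact_force: [0.3, -0.3, -0.6]
width: 0.0128
```

```bash
python3 lk.py 12
```

```text
t 20.40 tcp [0.4548 0.1277 0.0858] toolx ang -19.3 u 89.8 v 0.1 tipz 60.8 (mm) F [ 0.3 -0.3 -0.6] M [0.04 0.01 0.03] w 12.8 q [ 0.27  0.26 -0.42  0.89  0.    2.18] tilt [ 0.  0. -1.]
```

View pics/w_12.png

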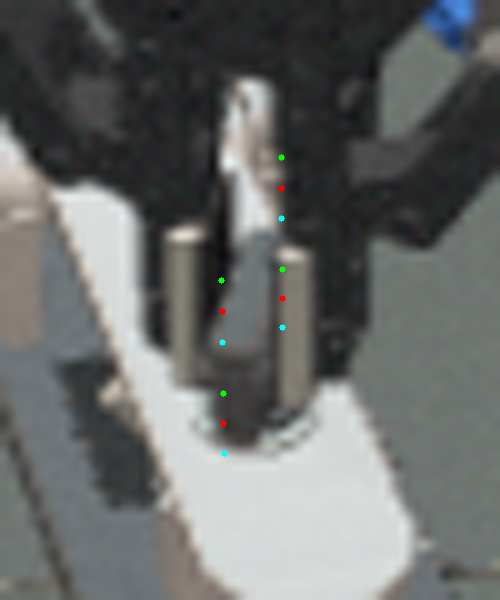

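{"fn": "arm_command", "kwargs": {"series": [[0, 0, 0, 6, 0.7], [0, 0, 0.1, 11.2, 0.7], [0, 0, 0.1, 11.2, 0.7], [0, 0, 0.1, 11.2, 0.85], [0, 0, 0.1, 11.2, 1], [0, 0, 0.1, 11.2, 1], [0, 0, 0.1, 11.2, 1], [0, 0, 0.1, 11.2, 1]], "force": 20}}

```text
time_s: 21.12
tcp_pos: [0.4548, 0.1276, 0.0848]
orientation: [0.966, -0.258, -0.0, 0.0]
contact_force: [-0.2, -1.3, 1.3]
width: 0.0102
```

```bash
python3 lk.py 13; python3 -c "
from h import *
crop(cam('top'),240,165,180,90,4.4,'pics/t13.png')
crop(cam('side'),230,50,160,180,3.3,'pics/s13.png')"
```

```text
t 21.12 tcp [0.4548 0.1276 0.0848] toolx ang -30.0 u 89.9 v 0.2 tipz 59.8 (mm) F [-0.2 -1.3  1.3] M [-0.14  0.1   0.09] w 10.2 q [ 0.27  0.26 -0.42  0.88 -0.    2.37] tilt [-0.e+00 -1.e-04 -1.e+00]
```

View pics/w_13.png

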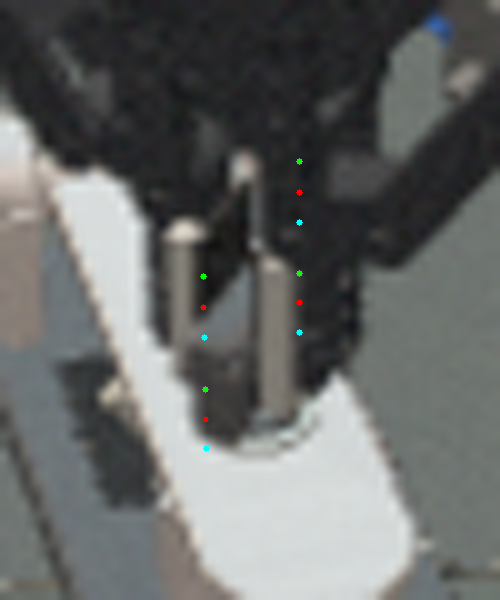

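View pics/s13.png

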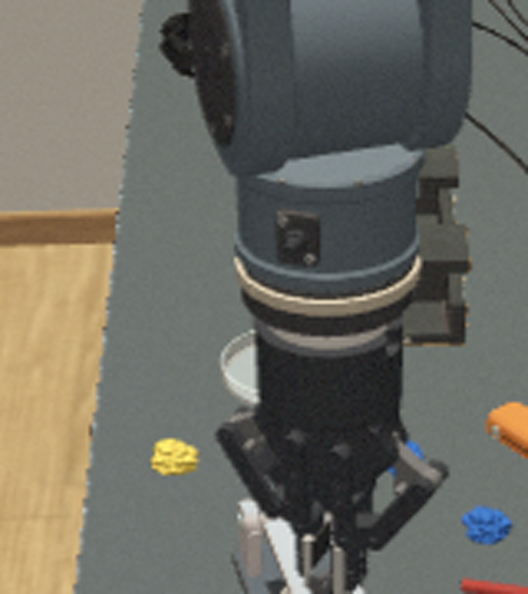

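```bash
python3 -c "
from h import *
st(); print(manip.hand_in()); st()"
```

```text
t 21.27 tcp [0.4548 0.1277 0.0848] toolx ang -30.0 u 89.8 v 0.2 tipz 59.8 (mm) F [-1.3 -0.4  0.7] M [-0.17  0.08  0.03] w 10.4 q [ 0.27  0.26 -0.42  0.88 -0.    2.37] tilt [ 1.e-04 -1.e-04 -1.e+00]
the job is handed in; nothing more can be done
None
the job is handed in; nothing more can be done
```

I shut the strap, started the screw one full turn into the thread, and handed the job in at 21.3 s, still gripping the wing at 20 N.

- **Strap:** I pushed it over by its bare end until it met the hard stop. The fingertip stood at 49.7 mm against the 50 mm expected, and the push rose to 18.5 N without further travel.
- **Drop:** I turned the wing backward inside loosely closed fingers. The pictures show it dropping between 66° and 76° of gripper rotation. The wing trails the fingers by a few degrees, so the drop angle is known to about ±5°.
- **Forward turn:** I turned it forward 360° from the middle of that interval, in two half turns with one regrasp.

**Last checks:**
- The finger opening was 10.4 mm on the 11 mm wing, and the outside forces were under 2 N.
- At the same wing angle, the wing sat about 4 mm lower after the second half turn than after the first; 3.5 mm was expected. Together with the drop, this puts the screw depth near 14 mm.
- The visible part of the rock had not moved.

**What disagreed:**
- I measured the wing's starting angle as about 0.34 rad, slightly outside the stated ±0.3. This is probably a small error in my estimate of the clamp's direction and doesn't affect the turn count.
- The projected wing position in the side camera was consistently off by 1–2 mm, so I judged depth from changes between pictures.

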